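# Seat the tube block in the dry-block heater

## Task

Take the aluminium tube block with the blue grip and press it into the well of the dry-block heater until its top is flush with the heater's top. A stiff lift plate in the well holds the block up until it is pushed down. Leave the orange-gripped block where it stands.

Things in the scene. Friction and masses are not known exactly. Their poses are not given: they have to be found in the camera images.
- blue_block: Block to seat: aluminium, 40 x 60 x 34 mm (x, y, z), six small round wells in its top; upright blue plastic grip on the middle of the top, 12 mm thick (x), 44 long (y), 32 tall; 66 mm high in all. About 0.22 kg, loose, upright. Origin: centre of its underside, z up; long side and grip run along its y. May go in either way round (half a turn).
- orange_block: The wrong block, to be left alone: same size and shape, but with four slots in its top and an orange grip. Loose. Origin: centre of its underside.
- heater: Fixed low white/grey housing, control panel on its -x side; top flat, 52 mm above the worktop, nothing higher; x -82 to +48, y +-69 mm. Origin: on the worktop under the well's centre, z up. Well 48 (x) x 68 mm (y), 4 mm clear round a block; floor 18 mm above the worktop, so a block on it is flush with the top. Upper 7 mm of the walls bevelled at 45 deg to a mouth 62 x 82 mm.
- lift_plate (a joint): Steel plate in the well, for lifting blocks out. Metres downward: 0 = raised, its top 12 mm above the well floor (30 mm above the worktop), a block set on it stands 12 mm proud; 0.012 = level with the floor (stop 0.0125). Starts at 0 to 0.002. No spring: friction of about 9 N holds it where it is; it carries a block and goes down under a push of 10 to 15 N.
There are look-alikes about, which are no part of the job. Of the things shaped like the heater, the white one is meant.

How it is judged:
At the end, for the whole second after the job is handed in: The blue-gripped block stands at rest and upright in the heater's well, its long side along the well's, its top within 3.5 mm of flush with the heater's top (underside within 3.5 mm of the well floor, within 10 mm of the well's centre), and the lift plate is pressed down (more than 9 mm) (z of blue_block in the frame of heater between 0.0145 and 0.0215 m and horizontal distance between blue_block and heater below 0.01 m and angle between the y axis of blue_block and the y axis of heater, either way round below 0.2 rad and angle between blue_block's own z axis and vertical below 0.1 rad and value of joint lift_plate above 0.009 m and linear speed of blue_block below 0.02 m/s); the robot touches nothing.
It fails at once if the orange-gripped block is moved more than 30 mm or tipped over (distance of orange_block from where it was at the start of the episode above 0.03 m or angle between orange_block's own z axis and vertical above 0.5 rad).
It also fails if it takes over 38 s, if anything falls off the work surface, if the arm or the gripper's body presses on something with over 40 N, if the wrist force passes 120 N, or if a joint passes its speed limit or range.

## Robot

A 7-joint arm with a two-finger parallel gripper is mounted at the origin on a cart in front of the work surface, level with it; the furniture and walls round the work are solid. World frame = base frame: x ahead of the robot, y to its left, z up, the work surface at z = 0. Lengths are in m, angles in rad, forces in N, time in s.
With the tool pointing down it reaches from about 0.4 to 0.85 m from the base axis. Payload 10.4 kg.
Tool frame: the origin (TCP) lies between the finger pads; the fingertips stand 11 mm ahead of it and the grasp point (between the pads) lies 8 mm behind it; x points along the fingers, y is the direction in which the jaws open and shut, and the axes are right-handed (so a half turn about x gives the same grasp; the last joint's range is limited). The gripper opens to 87 mm and grips with 3 to 60 N. Pads are 19 mm wide; open, the fingers measure 117 mm over their backs; the gripper's body (75 mm by 190 mm) begins 51 mm behind the grasp point.
Start: joints at [-1.331, 0.332, -0.065, 1.46, 0.022, 1.35, -0.088], TCP at [0.162, 0.604, 0.234] pointing down, gripper open.
Joint ranges: [-2.6, 2.6], [-0.5, 2.12], [-1.47, 1.34], [0.16, 2.42], [-1.27, 4.41], [0.06, 2.06], [-2.6, 2.6]. Speed limits (rad/s): [2.22, 2.22, 2.79, 2.79, 3.14, 3.14, 3.14].

## Interface

Orientations are given as a unit quaternion [x, y, z, w].
In Python, from bench import r, cams, ticket gives the robot as it stands. The module is installed in compiled form; this text tells all that it offers.
- The arm moves only by the tool drive_tool, never from a script. Its argument "moves" is text: rows parted by semicolons, each of 5 numbers parted by spaces: the shift along the world's x, y, z in m, then the turn about the world's z in degrees, then the closure, from 0 (fully open) to 1 (shut). In form: x y z twist grip; .... A call has 1 to 20 rows; each row shifts and turns the commanded pose from where the row before left it; what a row does not reach is not made up. A row lasts 1/8 s, in which the tool goes at most 62.5 mm and 10.7 degrees, less where a joint would pass 70% of its speed; a pose out of reach is approached as far as the arm can. A call is refused whole if a number of a shift passes 0.0625 or a number of a turn 10.7, either way. A call with a gripper value outside its range is refused whole. The fingers move at their own pace and stop on an object; "newtons" is the grip in N (left out, the last holds). Time passes only in rows, so rows that do not move let the fingers close. It gives the time, the measured TCP pose, the force and the opening at its end, in the units of the state.
- r.read_state(): the state, without advancing time (a new reading comes with each control period).
- cams.camera(name): name is "scene" or "side" or "wrist"; returns a dict with "color" (420x560x3 uint8, red, green, blue), "fx", "fy", "cx", "cy" (pixels), "extrinsics" (4x4, takes a point from camera to world coordinates). Camera axes: x right, y down, z forward; pixel columns grow to the right and rows downward; lengths in m; the calibration is good to about 2 mm. A picture is of the moment at which its call begins. There is no depth.
- ticket.close_job(): hands the job in, once; it reports no verdict.
The state is a dict: "time": time; "joint_positions": joint angles; "joint_vel": joint speeds; "joint_torque": joint torques, N m; "ee_pos": TCP position; "eef_rot": TCP orientation; "ft_force": force on the tool from outside, world axes, zero at the start; "torque": the same for the moment, N m; "width": finger opening in m.
Only numpy, scipy, OpenCV 4.12 (cv2) and the standard library are available. Lean on these libraries where they do the work, as an engineer would, in place of code of your own. Each camera call takes 0.05 s, during which the arm holds its last target.

## Working session

There is one attempt and no reset: what is moved stays moved. The work goes in short steps, Python scripts to look and compute and a tool call to move; the robot and the scene stay as the last step left them, time stands still between calls to the robot, and variables do not carry over. Pictures are saved under pics/ and viewed, and the job is handed in when it is done.

Besides the shell and the picture viewer there is one more tool, called after "Call:" as name(argument=value, ...) on one line, values as JSON. drive_tool: Moves the arm, as the interface text tells. Its arguments: {"type":"object","properties":{"moves":{"type":"string"},"newtons":{"type":"number"}},"required":["moves"]}

```bash
mkdir -p pics; python3 - <<'E'
from bench import r,cams
import cv2,json,numpy as np,pickle
s=r.read_state();print({k:np.round(v,3).tolist() for k,v in s.items()})
d={}
for n in("scene","side","wrist"):
    c=cams.camera(n);d[n]=c;cv2.imwrite(f"pics/{n}0.png",c["color"][:,:,::-1]);print(n,c["fx"],c["fy"],c["cx"],c["cy"],np.round(c["extrinsics"],3).tolist())
pickle.dump(d,open("d0.pkl","wb"))
E
```

```text
{'time': 0.0, 'joint_positions': [-1.331, 0.333, -0.065, 1.461, 0.022, 1.35, -0.089], 'joint_vel': [-0.0, -0.0, 0.001, 0.001, -0.001, 0.0, 0.0], 'joint_torque': [-0.0, -62.327, 0.024, -38.988, -0.061, 0.04, 0.0], 'ee_pos': [0.162, 0.603, 0.233], 'eef_rot': [0.092, 0.701, -0.093, 0.701], 'ft_force': [-0.596, 0.128, -0.434], 'torque': [0.062, 0.033, -0.012], 'width': 0.087}
scene 498.8692748188874 498.8692748188874 278.33307755060434 205.51539384465912 [[-0.82, -0.45, 0.353, 0.092], [-0.572, 0.648, -0.503, 0.557], [-0.003, -0.615, -0.789, 0.964], [0.0, 0.0, 0.0, 1.0]]
side 423.0967352324172 423.0967352324172 282.1646082013783 207.544736116783 [[0.868, -0.265, 0.42, 0.018], [-0.497, -0.452, 0.741, -0.912], [-0.007, -0.852, -0.524, 0.678], [0.0, 0.0, 0.0, 1.0]]
wrist 362.55863290147516 362.55863290147516 280.5256180246435 211.69637121999588 [[0.26, 0.926, 0.273, 0.086], [0.966, -0.249, -0.075, 0.623], [-0.002, 0.283, -0.959, 0.384], [0.0, 0.0, 0.0, 1.0]]
```

View pics/scene0.png

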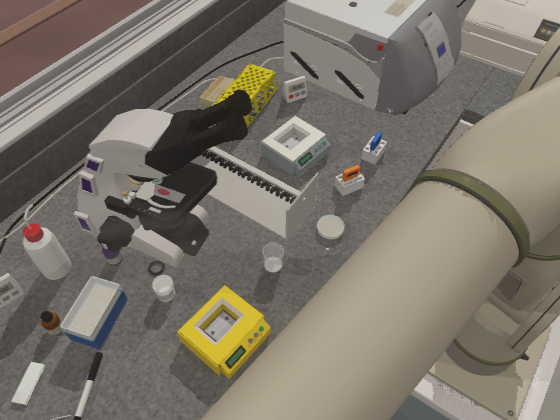

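View pics/side0.png

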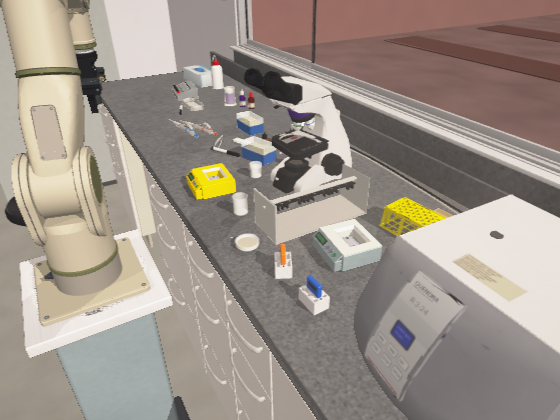

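View pics/wrist0.png

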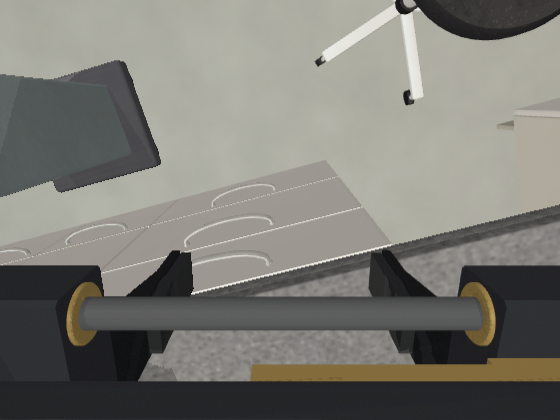

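The scene view shows the white heater at about (295,146), the blue block at (375,148) and the orange one at (350,180). In the side view they are at (349,244), (314,294) and (283,262). The yellow heater is a look-alike. Next I'll zoom in on these.

```bash
cat > h.py <<'E'
import numpy as np,cv2,pickle
def ray(c,u,v):
    T=np.array(c["extrinsics"]);d=T[:3,:3]@np.array([(u-c["cx"])/c["fx"],(v-c["cy"])/c["fy"],1]);return T[:3,3],d
def plane(c,u,v,z):
    o,d=ray(c,u,v);return o+d*(z-o[2])/d[2]
def proj(c,p):
    T=np.array(c["extrinsics"]);q=T[:3,:3].T@(np.array(p)-T[:3,3]);return np.array([c["cx"]+c["fx"]*q[0]/q[2],c["cy"]+c["fy"]*q[1]/q[2]])
def crop(c,x0,y0,w,h,s,f):
    im=c["color"][y0:y0+h,x0:x0+w,::-1];cv2.imwrite(f,cv2.resize(im,None,fx=s,fy=s,interpolation=cv2.INTER_CUBIC))
def tri(c1,p1,c2,p2):
    o1,d1=ray(c1,*p1);o2,d2=ray(c2,*p2);A=np.stack([d1,-d2],1);t=np.linalg.lstsq(A,o2-o1,rcond=None)[0]
    a=o1+d1*t[0];b=o2+d2*t[1];return (a+b)/2,np.linalg.norm(a-b)
E
python3 - <<'E'
from h import *
d=pickle.load(open("d0.pkl","rb"))
crop(d["scene"],255,110,140,100,5.6,"pics/sc1.png");crop(d["side"],265,215,130,100,6,"pics/si1.png")
for n in("scene","side"):
    c=d[n];hsv=cv2.cvtColor(c["color"],cv2.COLOR_RGB2HSV)
    for nm,lo,hi in(("blue",(105,120,60),(125,255,255)),("orange",(5,170,120),(16,255,255))):
        m=cv2.inRange(hsv,lo,hi);k,l,st,ce=cv2.connectedComponentsWithStats(m)
        for i in range(1,k):
            if st[i,4]>40: print(n,nm,st[i],ce[i],plane(c,*ce[i],0.05).round(3))
E
```

```text
scene blue [370 132  12  18  97] [375.42268041 140.32989691] [ 0.418 -0.344  0.05 ]
scene blue [107 302  17  22  70] [114.65714286 313.28571429] [0.613 0.383 0.05 ]
scene blue [ 67 321  44  28 283] [ 92.44876325 337.51590106] [0.611 0.443 0.05 ]
scene orange [343 165  17  16 133] [350.09774436 172.43609023] [ 0.416 -0.21   0.05 ]
side blue [237 120  26  15 192] [250.3125     128.30208333] [0.716 0.577 0.05 ]
side blue [242 148  34  17 269] [258.78066914 156.32342007] [0.622 0.317 0.05 ]
side blue [307 276  15  22 158] [314.48101266 286.17721519] [ 0.42  -0.343  0.05 ]
side blue [394 327  16  19  65] [403.01538462 337.87692308] [ 0.485 -0.546  0.05 ]
side orange [281 244   4  21  78] [282.44871795 253.74358974] [ 0.416 -0.209  0.05 ]
```

```bash
python3 - <<'E'
E
ls pics
```

```text
sc1.png
scene0.png
si1.png
side0.png
wrist0.png
```

View pics/sc1.png

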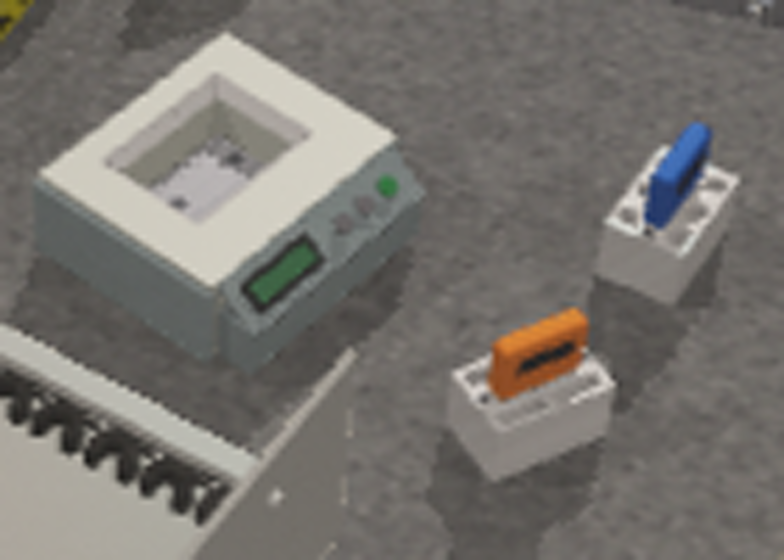

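View pics/si1.png

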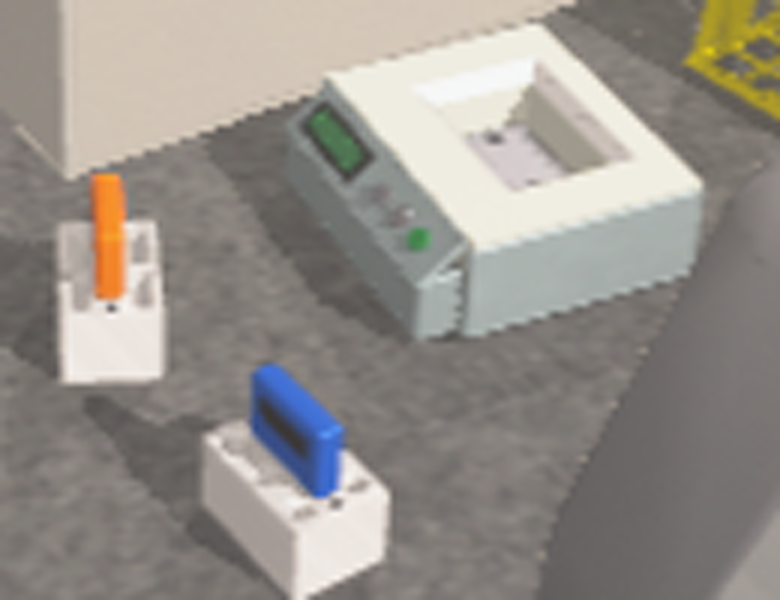

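```bash
python3 - <<'E'
from h import *
d=pickle.load(open("d0.pkl","rb"));S,D=d["scene"],d["side"]
sc=lambda p:(255+(p[0]+.5)/5.6-.5,110+(p[1]+.5)/5.6-.5)
si=lambda p:(265+(p[0]+.5)/6-.5,215+(p[1]+.5)/6-.5)
for nm,a,b in(("mouth",[(215,73),(312,133),(195,224),(105,160)],[(413,88),(537,62),(634,157),(510,190)]),("top",[(228,33),(397,137),(217,285),(40,178)],[(326,80),(540,24),(703,185),(470,248)])):
    for c,f,P in((S,sc,a),(D,si,b)):
        Q=np.array([plane(c,*f(p),.052)[:2] for p in P]);e=np.roll(Q,-1,0)-Q
        print(nm,Q.round(4).tolist(),"mean",Q.mean(0).round(4),"len",np.linalg.norm(e,axis=1).round(3),"ang",np.degrees(np.arctan2(e[:,1],e[:,0])).round(1))
for c,f,P,n in((S,sc,[(663,145),(740,180),(675,243),(603,222)],"scene"),(D,si,[(203,436),(389,490),(298,515)],"side")):
    Q=np.array([plane(c,*f(p),.034)[:2] for p in P]);e=np.roll(Q,-1,0)-Q
    print(n,Q.round(4).tolist(),"mean",Q.mean(0).round(4),"len",np.linalg.norm(e,axis=1).round(3),"ang",np.degrees(np.arctan2(e[:,1],e[:,0])).round(1))
# grip top ends
for c,f,P in((S,sc,[(697,128),(660,180)]),(D,si,[(265,368),(335,425)])):
    Q=np.array([plane(c,*f(p),.066)[:2] for p in P]);print(Q.round(4),Q.mean(0))
E
```

```text
mouth [[0.6285, -0.276], [0.5687, -0.268], [0.5804, -0.1881], [0.6376, -0.1984]] mean [ 0.6038 -0.2326] len [0.06  0.081 0.058 0.078] ang [172.4  81.6 -10.2 -96.7]
mouth [[0.581, -0.1882], [0.6398, -0.1993], [0.6306, -0.2759], [0.5721, -0.2682]] mean [ 0.6059 -0.2329] len [0.06  0.077 0.059 0.08 ] ang [-10.7 -96.9 172.4  83.7]
top [[0.639, -0.3028], [0.5347, -0.2883], [0.5512, -0.1625], [0.6554, -0.1718]] mean [ 0.5951 -0.2313] len [0.105 0.127 0.105 0.132] ang [172.   82.5  -5.1 -97.1]
top [[0.5519, -0.164], [0.66, -0.1756], [0.6423, -0.3053], [0.535, -0.2907]] mean [ 0.5973 -0.2339] len [0.109 0.131 0.108 0.128] ang [ -6.1 -97.8 172.3  82.4]
scene [[0.4373, -0.3721], [0.3966, -0.372], [0.4022, -0.3185], [0.4359, -0.3114]] mean [ 0.418  -0.3435] len [0.041 0.054 0.034 0.061] ang [179.8  84.   11.9 -88.7]
side [[0.3971, -0.3133], [0.4401, -0.3713], [0.4047, -0.3654]] mean [ 0.414 -0.35 ] len [0.072 0.036 0.053] ang [-53.5 170.5  98.3]
[[ 0.4179 -0.3589]
 [ 0.4158 -0.3194]] [ 0.41681464 -0.33914405]
[[ 0.4167 -0.3237]
 [ 0.4216 -0.3618]] [ 0.41914067 -0.34272169]
```

```bash
python3 - <<'E'
from h import *
from scipy.spatial.transform import Rotation as R
d=pickle.load(open("d0.pkl","rb"));S,D=d["scene"],d["side"]
from bench import r
s=r.read_state();print(R.from_quat(s["eef_rot"]).as_matrix().round(3))
for n,c,P in(("S",S,dict(mach1=(380,110),mach2=(285,60),tray1=(290,237),tray_r=(316,178),scopebase=(180,262),yheat=(228,375),beaker=(273,268),dish=(330,230))),("D",D,dict(tray_l=(258,236),mach=(365,330),dish=(247,243),beaker=(240,212),scope=(290,190)))):
    for k,p in P.items(): print(n,k,plane(c,*p,0).round(3)[:2])
print(tri(S,(316,178),D,(258,192)),tri(S,(240,97),D,(262,80)))
E
```

```text
[[-0.     0.26   0.966]
 [-0.001  0.966 -0.26 ]
 [-1.    -0.001  0.   ]]
S mach1 [ 0.483 -0.51 ]
S mach2 [ 0.841 -0.549]
S tray1 [0.448 0.003]
S tray_r [ 0.496 -0.186]
S scopebase [0.613 0.201]
S yheat [0.366 0.339]
S beaker [0.432 0.094]
S dish [ 0.382 -0.067]
D tray_l [ 0.429 -0.05 ]
D mach [ 0.468 -0.462]
D dish [ 0.389 -0.064]
D beaker [0.439 0.089]
D scope [0.638 0.129]
(array([ 0.42918551, -0.06821337,  0.15054731]), np.float64(0.00659517915245566)) (array([0.51827613, 0.05116472, 0.40074399]), np.float64(0.025425530461081727))
```

```bash
python3 - <<'E'
from h import *
d=pickle.load(open("d0.pkl","rb"));S,D=d["scene"],d["side"]
crop(S,70,70,260,200,3,"pics/sc2.png");crop(D,230,60,200,190,3.1,"pics/si2.png")
E
```

```text
(no output)
```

View pics/sc2.png

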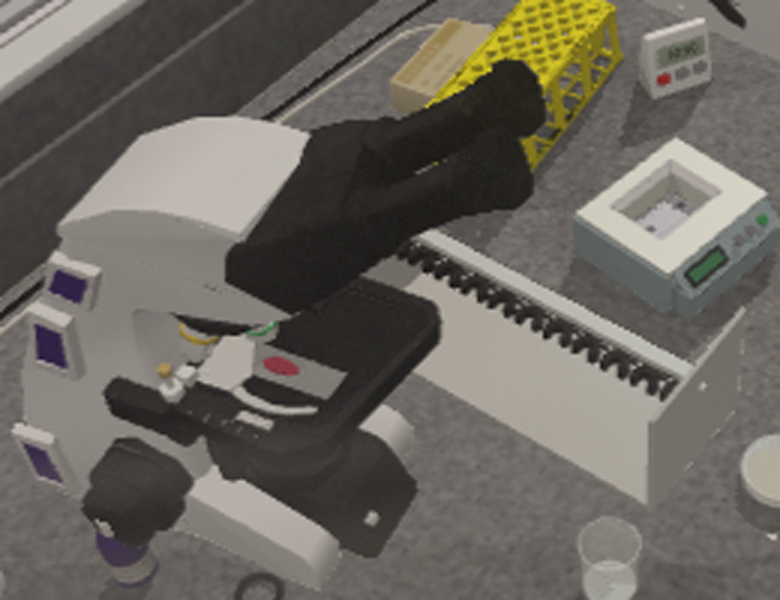

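View pics/si2.png

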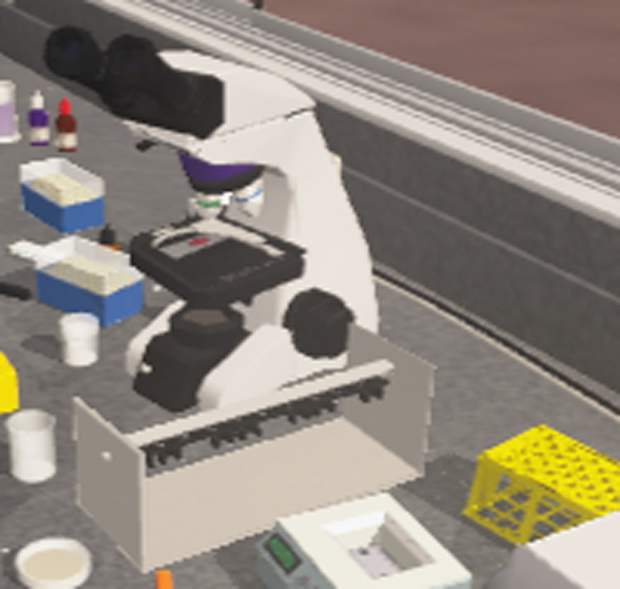

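```bash
python3 - <<'E'
from h import *
d=pickle.load(open("d0.pkl","rb"));S,D=d["scene"],d["side"]
sc=lambda x,y:(70+x/3,70+y/3)
si=lambda x,y:(230+x/3.1,60+y/3.1)
for n,a,b in(("rack near top",(745,310),(145,440)),("rack far-left top",(648,420),(78,400)),("rack end bar far",(430,235),(388,366)),("eyeL",(540,100),(130,70)),("eyeR",(520,180),(70,55)),("eyeL",(520,180),(130,70)),("eyeR",(540,100),(70,55)),("stage corner",(440,310),(155,270))):
    print(n,tri(S,sc(*a),D,si(*b)))
print(plane(D,*si(145,570),0),plane(D,*si(80,500),0),plane(D,*si(425,470),0))
E
```

```text
rack near top (array([ 0.45283372, -0.10622008,  0.12692636]), np.float64(0.013345737330503312))
rack far-left top (array([0.45550444, 0.01245464, 0.10999859]), np.float64(0.0028456053342245788))
rack end bar far (array([ 0.73144459, -0.06263679,  0.0933028 ]), np.float64(0.031633815494964364))
eyeL (array([0.52332435, 0.030011  , 0.38698101]), np.float64(0.004938256524069338))
eyeR (array([0.49552285, 0.08835125, 0.38761999]), np.float64(0.011284349560018647))
eyeL (array([0.52605721, 0.06164625, 0.36712433]), np.float64(0.039140068115686766))
eyeR (array([0.49342155, 0.05745257, 0.40633218]), np.float64(0.020499100001535316))
stage corner (array([0.57927035, 0.07345905, 0.19227932]), np.float64(0.01900436917795751))
[ 0.45632254 -0.10766781  0.        ] [0.45731501 0.01912309 0.        ] [ 0.76961548 -0.10299274  0.        ]
```

The scene crop shows the trough rack at x 0.455–0.77, y −0.107–0.015, with its top at about 0.11. The eyepieces are at x ≥ 0.48, z about 0.39. I'll cross at x = 0.40.

Call:
drive_tool(moves="0.024 -0.04 0 0 0;0.024 -0.04 0 0 0;0.024 -0.04 0 0 0;0.024 -0.04 0 0 0;0.024 -0.04 0 0 0;0.024 -0.04 0 0 0;0.024 -0.04 0 0 0;0.024 -0.04 0 0 0;0.024 -0.04 0 0 0;0.022 -0.043 0 0 0")

```text
time: 1.4
ee_pos: [0.4009, 0.1992, 0.2335]
eef_rot: [0.093, 0.701, -0.093, 0.701]
ft_force: [0.1, 1.2, -0.5]
width: 0.0869
```

Call:
drive_tool(moves="0 -0.042 0 0 0;0 -0.042 0 0 0;0 -0.042 0 0 0;0 -0.042 0 0 0;0 -0.042 0 0 0;0 -0.042 0 0 0;0 -0.042 0 -10 0;0 -0.042 0 -10 0;0 -0.042 0 -10 0;0 -0.042 0 -10 0;0 -0.042 0 -10 0;0.01 -0.04 0 -10 0;0.01 -0.04 0 -10 0")

```text
time: 3.02
ee_pos: [0.4207, -0.3426, 0.2337]
eef_rot: [0.48, 0.52, -0.479, 0.52]
ft_force: [0.1, 0.9, 1.4]
width: 0.0874
```

```bash
python3 - <<'E'
from bench import r,cams
import cv2,json,numpy as np,pickle
d={}
for n in("wrist","scene"):
    c=cams.camera(n);d[n]=c;cv2.imwrite(f"pics/{n}1.png",c["color"][:,:,::-1])
d["state"]=r.read_state();print(d["state"])
pickle.dump(d,open("d1.pkl","wb"))
E
```

```text
{'time': 3.125, 'joint_positions': array([-0.26922154,  0.21412433,  1.00318382,  1.72141106, -0.18159829,
        1.30817231,  0.84953562]), 'joint_vel': array([-0.04198657, -0.0940062 , -0.05060519,  0.05585455,  0.07650683,
        0.01372899,  0.02221943]), 'joint_torque': array([  1.14387844, -29.54534948,   8.32692683, -39.36635613,
        -1.15033843,  -0.12270793,  -0.33739627]), 'ee_pos': array([ 0.41993363, -0.3446811 ,  0.23269886]), 'eef_rot': array([ 0.47830085,  0.51924185, -0.48172331,  0.51919057]), 'ft_force': array([ 0.15831996,  0.28742133, -0.26964165]), 'torque': array([-0.05974275,  0.03028539,  0.01031128]), 'width': 0.08719788099688783}
```

View pics/wrist1.png

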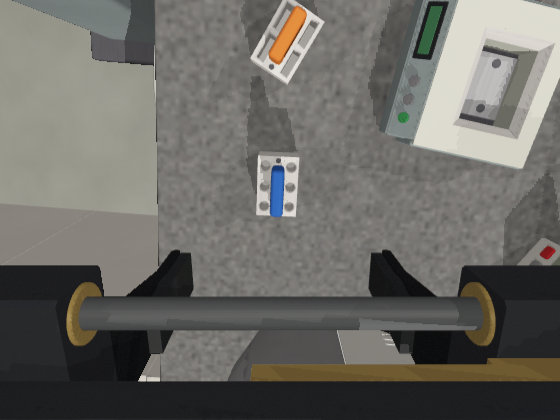

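The wrist view shows the blue block at (277,187), square in the image, the orange one at (288,42), and the heater's mouth around (505,88). I'll measure all three from this view.

```bash
python3 - <<'E'
from h import *
d=pickle.load(open("d1.pkl","rb"));c=d["wrist"]
print(np.round(c["extrinsics"],3))
hsv=cv2.cvtColor(c["color"],cv2.COLOR_RGB2HSV)
b=cv2.inRange(hsv,(100,100,50),(128,255,255));b[:,:200]=0;b[:,350:]=0
w=cv2.inRange(hsv,(0,0,150),(180,60,255));m=((w|b)*1).astype(np.uint8);m[:,:240]=0;m[:,320:]=0;m[:130]=0;m[240:]=0
m=cv2.morphologyEx(m,cv2.MORPH_CLOSE,np.ones((7,7)))
def ang(Q):
    (cc,wh,a)=cv2.minAreaRect((Q*10000).astype(np.float32));return np.array(cc)/1e4,np.array(wh)/1e4,a
for nm,mm,z in(("grip",b,.066),("grip",b,.05),("top",m,.034)):
    k=max(cv2.findContours(mm,cv2.RETR_EXTERNAL,cv2.CHAIN_APPROX_NONE)[0],key=cv2.contourArea)[:,0]
    Q=np.array([plane(c,u,v,z)[:2] for u,v in k]);print(nm,cv2.boundingRect(k),ang(Q))
crop(c,235,140,90,90,6,"pics/w1b.png");crop(c,380,0,180,180,3.3,"pics/w1h.png")
E
```

```text
[[ 0.997  0.078  0.022  0.414]
 [ 0.081 -0.956 -0.284 -0.265]
 [-0.001  0.284 -0.959  0.384]
 [ 0.     0.     0.     1.   ]]
grip (270, 166, 14, 51) (array([ 0.41575518, -0.34069006]), array([0.0116466 , 0.04651614]), 1.9452794790267944)
grip (270, 166, 14, 51) (array([ 0.4158668 , -0.34448542]), array([0.0122318 , 0.04885332]), 1.9452868700027466)
top (256, 155, 44, 62) (array([ 0.41590122, -0.34326006]), array([0.04039622, 0.06122792]), 1.9833718538284302)
```

View pics/w1b.png

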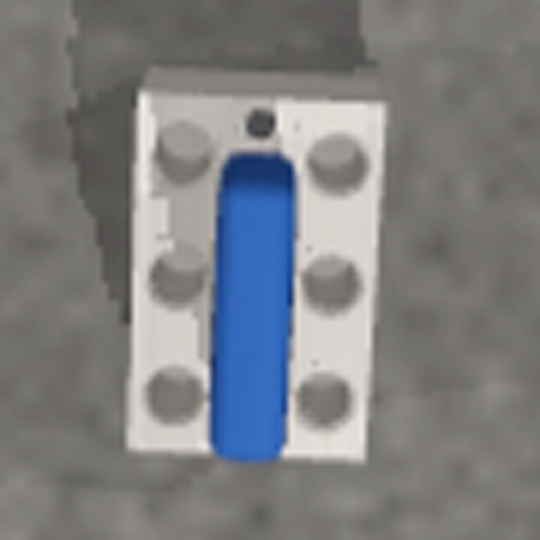

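View pics/w1h.png

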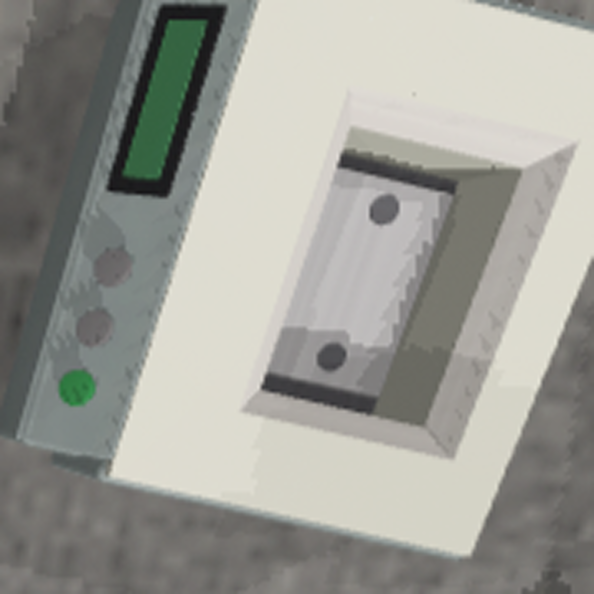

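```bash
python3 - <<'E'
from h import *
from scipy.spatial.transform import Rotation as R
d=pickle.load(open("d1.pkl","rb"));c=d["wrist"]
f=lambda p:(380+(p[0]+.5)/3.3-.5,(p[1]+.5)/3.3-.5)
Q=np.array([plane(c,*f(p),.052)[:2] for p in[(350,92),(578,142),(453,460),(242,411)]]);e=np.roll(Q,-1,0)-Q
print(Q.round(4).tolist(),Q.mean(0),np.linalg.norm(e,axis=1).round(4),np.degrees(np.arctan2(e[:,1],e[:,0])).round(1))
Q=np.array([plane(c,*f(p),.052)[:2] for p in[(259,0),(108,477),(470,557)]]);e=np.roll(Q,-1,0)-Q
print(np.degrees(np.arctan2(e[:,1],e[:,0])).round(1))
from bench import r
s=r.read_state();print(s["time"],s["ee_pos"],np.degrees(np.arctan2(*R.from_quat(s["eef_rot"]).as_matrix()[[1,0],1])))
E
```

```text
[[0.5782, -0.1906], [0.6387, -0.1973], [0.6282, -0.2781], [0.5679, -0.2699]] [ 0.60325115 -0.23397992] [0.0609 0.0815 0.0608 0.0799] [ -6.3 -97.4 172.2  82.6]
[-97.6  -7.4 124.1]
3.125 [ 0.41993363 -0.3446811   0.23269886] 4.4932936355420185
```

Call:
drive_tool(moves="-0.004 0.001 -0.037 -2.7 0;0 0 -0.037 0 0;0 0 -0.037 0 0;0 0 -0.03 0 0;0 0 -0.02 0 0;0 0 0 0 0", newtons=50)

```text
time: 3.88
ee_pos: [0.4158, -0.3398, 0.0718]
eef_rot: [0.49, 0.51, -0.49, 0.509]
ft_force: [-0.5, -0.0, 0.8]
width: 0.0871
```

Call:
drive_tool(moves="0 -0.003 -0.014 0 0;0 0 -0.01 0 0;0 0 0 0 0")

```text
time: 4.25
ee_pos: [0.416, -0.3432, 0.048]
eef_rot: [0.49, 0.51, -0.49, 0.509]
ft_force: [0.6, 0.4, 0.4]
width: 0.0869
```

```bash
python3 - <<'E'
from bench import r,cams
from h import *
d={}
for n in("side","wrist"):
    c=cams.camera(n);d[n]=c
crop(d["side"],255,205,130,110,5,"pics/si3.png");cv2.imwrite("pics/w3.png",d["wrist"]["color"][:,:,::-1])
print(r.read_state()["ee_pos"])
E
```

```text
[ 0.41640157 -0.34357828  0.0487647 ]
```

View pics/si3.png

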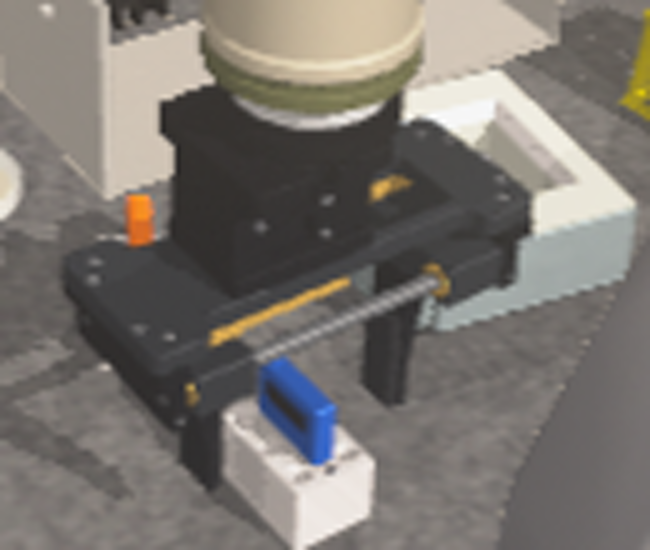

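View pics/w3.png

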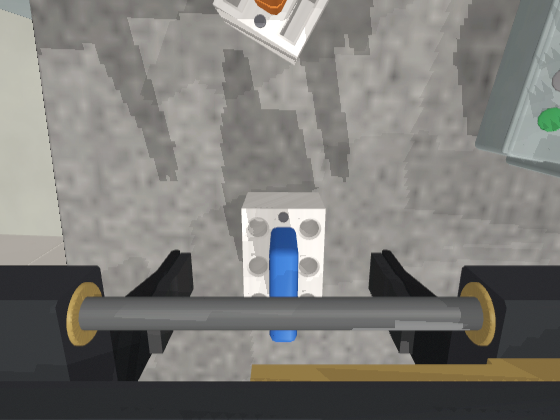

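The grip at (284,285) lies centred between the open fingers, so I'll close on it.

Call:
drive_tool(moves="0 0 0 0 1;0 0 0 0 1;0 0 0 0 1;0 0 0 0 1;0 0 0 0 1;0 0 0 0 1", newtons=50)

```text
time: 5.1
ee_pos: [0.4164, -0.3434, 0.0486]
eef_rot: [0.49, 0.51, -0.49, 0.51]
ft_force: [0.2, 0.2, -0.1]
width: 0.0349
```

Call:
drive_tool(moves="0 0 0 0 1;0 0 0 0 1;0 0 0 0 1;0 0 0 0 1")

```text
time: 5.6
ee_pos: [0.4162, -0.3433, 0.0484]
eef_rot: [0.49, 0.51, -0.49, 0.51]
ft_force: [-0.0, 0.3, -2.7]
width: 0.0116
```

Call:
drive_tool(moves="0 0 0.02 0 1;0 0 0.03 0 1;0 0 0.04 0 1;0.031 0.018 0.01 -3.1 1;0.031 0.018 0 -3.1 1;0.031 0.018 0 -3.1 1;0.031 0.018 0 0 1;0.032 0.019 0 0 1;0.032 0.019 0 0 1;0 0 0 0 1;0 0 0 0 1")

```text
time: 6.98
ee_pos: [0.6039, -0.2342, 0.1495]
eef_rot: [-0.53, -0.468, 0.53, -0.468]
ft_force: [-0.7, -0.4, -1.7]
width: 0.0117
```

```bash
python3 - <<'E'
from bench import r,cams
from h import *
from scipy.spatial.transform import Rotation as R
d={}
for n in("side","wrist","scene"):
    c=cams.camera(n);d[n]=c
crop(d["side"],280,180,130,110,5,"pics/si4.png");cv2.imwrite("pics/w4.png",d["wrist"]["color"][:,:,::-1])
crop(d["scene"],230,70,160,130,4.5,"pics/sc4.png")
s=r.read_state();d["state"]=s;pickle.dump(d,open("d4.pkl","wb"));print(s["time"],s["ee_pos"],s["width"],s["ft_force"],np.degrees(np.arctan2(*R.from_quat(s["eef_rot"]).as_matrix()[[1,0],1])))
E
```

```text
7.125 [ 0.60355852 -0.23439981  0.14922006] 0.011362918028273937 [-1.29716114 -0.01620462 -1.94703698] -7.151864866658791
```

View pics/w4.png

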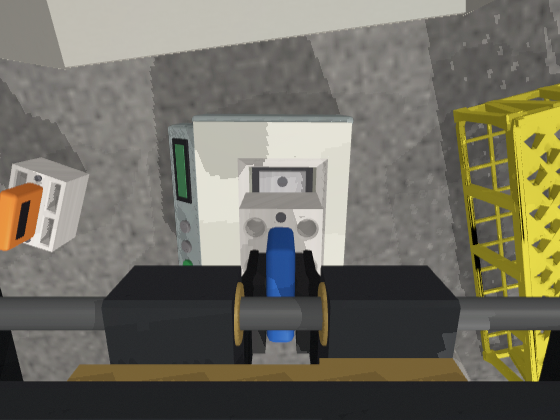

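View pics/si4.png

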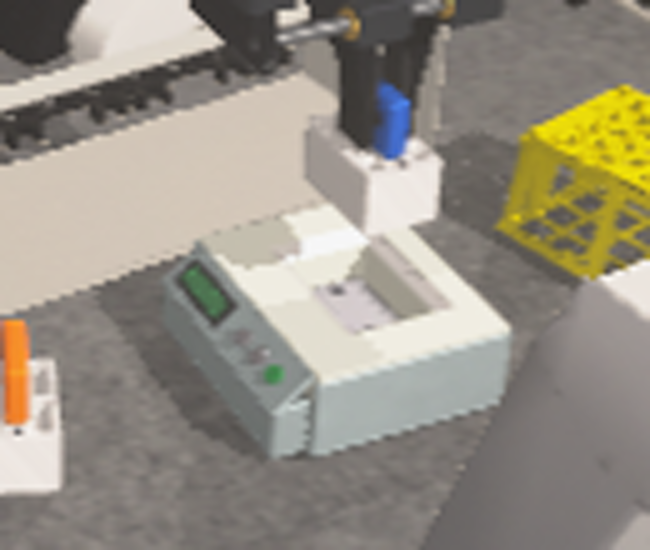

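View pics/sc4.png

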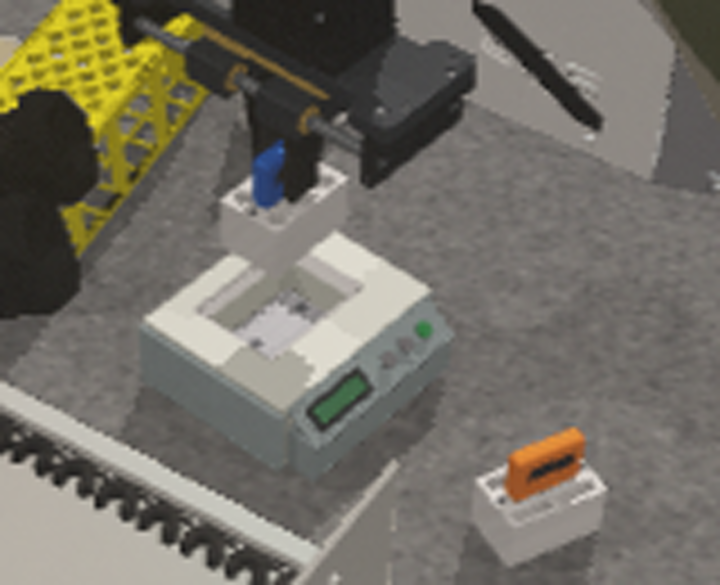

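All three views show the block upright and held above the well. I'll check its position against the mouth from the wrist view.

```bash
python3 - <<'E'
from h import *
d=pickle.load(open("d4.pkl","rb"));crop(d["wrist"],180,105,190,150,4.2,"pics/w4c.png")
E
```

```text
(no output)
```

View pics/w4c.png

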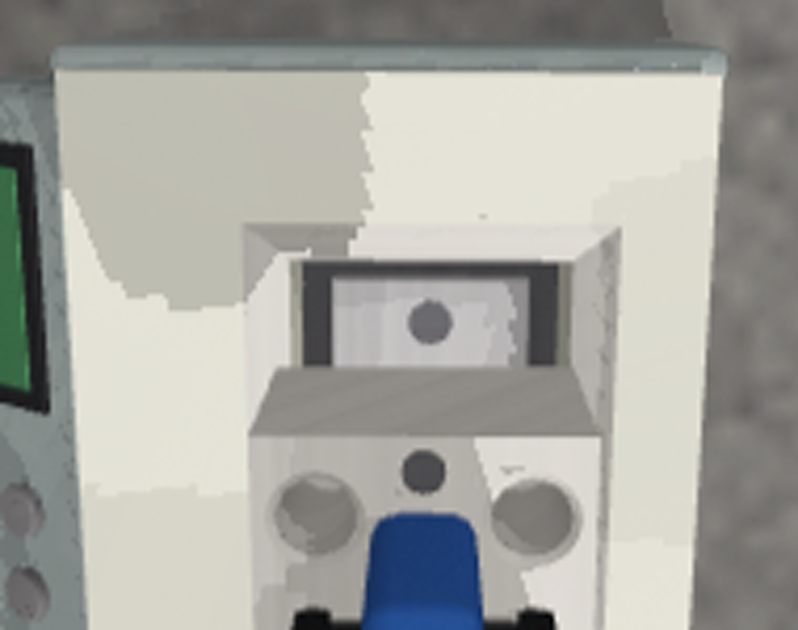

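```bash
python3 - <<'E'
from h import *
d=pickle.load(open("d4.pkl","rb"));c=d["wrist"];tcp=d["state"]["ee_pos"]
f=lambda p:(180+(p[0]+.5)/4.2-.5,105+(p[1]+.5)/4.2-.5)
a=np.radians(-7.3);ex=np.array([np.cos(a),np.sin(a)]);ey=np.array([-ex[1],ex[0]])
zb=tcp[2]-.0484
T=np.array([plane(c,*f(p),zb+.034)[:2] for p in[(250,436),(602,436)]]);B=np.array([plane(c,*f(p),zb)[:2] for p in[(276,367),(571,367)]])
print("block c from top edge",T.mean(0)-.03*ey,"bottom edge",B.mean(0)-.03*ey,"w",np.linalg.norm(T[1]-T[0]),np.linalg.norm(B[1]-B[0]),"ang",[np.degrees(np.arctan2(*(q[1]-q[0])[::-1])) for q in(T,B)])
M=np.array([plane(c,*f(p),.052)[:2] for p in[(244,225),(621,227)]]);H=np.array([plane(c,*f(p),.052)[:2] for p in[(53,70),(722,72)]])
print("mouth c",M.mean(0)-.041*ey,"w",np.linalg.norm(M[1]-M[0]),"ang",np.degrees(np.arctan2(*(M[1]-M[0])[::-1])),np.degrees(np.arctan2(*(H[1]-H[0])[::-1])),"right corner c",H[1]-.069*ey-.048*ex)
print(tcp)
E
```

```text
block c from top edge [ 0.60278611 -0.23430443] bottom edge [ 0.60241843 -0.23440686] w 0.03975407804272036 0.03963768245018413 ang [np.float64(-7.143963019573352), np.float64(-7.149173132332274)]
mouth c [ 0.6038613  -0.23370274] w 0.06139984347152612 ang -7.463255469244287 -7.336431251203749 right corner c [ 0.60114972 -0.23691116]
[ 0.60355852 -0.23439981  0.14922006]
```

Call:
drive_tool(moves="0.001 0.0005 -0.025 0 1;0 0 -0.02 0 1;0 0 -0.015 0 1;0 0 -0.006 0 1;0 0 0 0 1;0 0 0 0 1")

```text
time: 7.88
ee_pos: [0.6057, -0.2332, 0.0833]
eef_rot: [0.53, 0.468, -0.53, 0.469]
ft_force: [0.4, 0.2, -2.0]
width: 0.0116
```

Call:
drive_tool(moves="-0.001 0 -0.003 0 1;0 0 -0.003 0 1;0 0 -0.003 0 1;0 0 -0.003 0 1;0 0 0 0 1")

```text
time: 8.5
ee_pos: [0.6045, -0.2331, 0.0708]
eef_rot: [0.53, 0.468, -0.53, 0.468]
ft_force: [-0.8, -0.5, 1.6]
width: 0.0116
```

Call:
drive_tool(moves="0 0 -0.002 0 1;0 0 -0.002 0 1;0 0 0 0 1")

```text
time: 8.88
ee_pos: [0.6045, -0.233, 0.0667]
eef_rot: [0.53, 0.468, -0.53, 0.468]
ft_force: [0.2, -0.1, 2.4]
width: 0.0114
```

```bash
python3 - <<'E'
from bench import r,cams
from h import *
d={}
for n in("side","wrist","scene"):
    c=cams.camera(n);d[n]=c
crop(d["side"],280,180,130,110,5,"pics/si5.png");crop(d["wrist"],140,105,280,220,2.8,"pics/w5.png")
crop(d["scene"],230,70,160,130,4.5,"pics/sc5.png")
s=r.read_state();d["state"]=s;pickle.dump(d,open("d5.pkl","wb"));print(s["time"],s["ee_pos"],s["width"],s["ft_force"])
E
```

```text
9.025 [ 0.60449523 -0.23302098  0.06667746] 0.011547223354181013 [-0.01365639 -0.21937221  2.80795325]
```

View pics/w5.png

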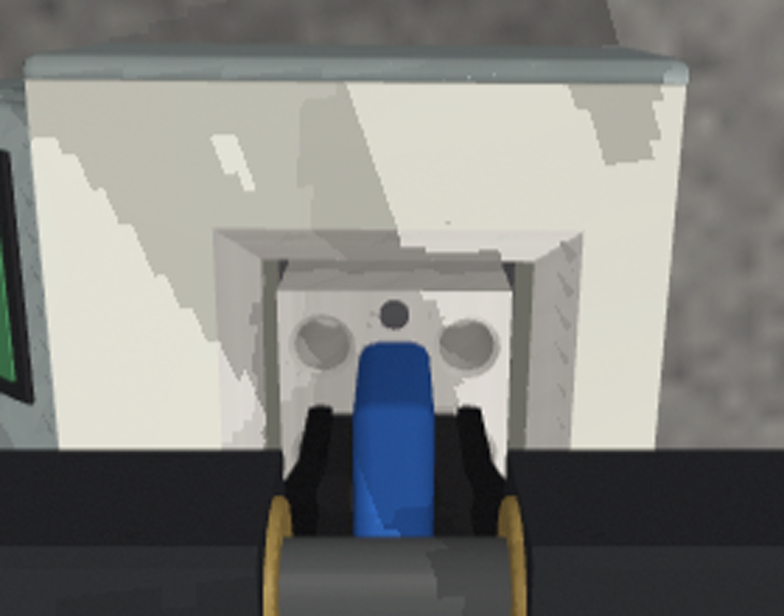

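View pics/si5.png

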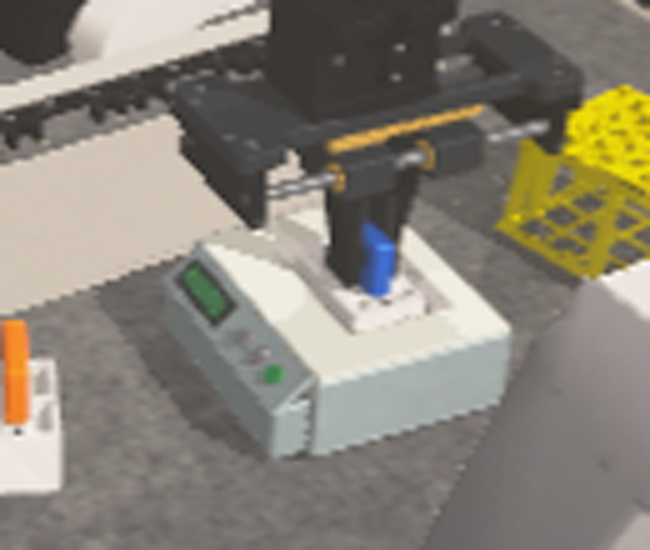

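The block is centred in the mouth and nearly flush. I'll press on to the bottom and watch the force.

Call:
drive_tool(moves="0 0 -0.001 0 1;0 0 -0.001 0 1;0 0 0 0 1")

```text
time: 9.4
ee_pos: [0.6047, -0.2331, 0.0663]
eef_rot: [0.53, 0.468, -0.529, 0.468]
ft_force: [-5.3, 2.9, 18.4]
width: 0.0114
```

The arm stopped at 0.0663 with 18 N. That matches the floor contact I expected at 0.0664. I'll relieve the push, release, and press with closed fingers only if it needs it.

Call:
drive_tool(moves="0 0 0.001 0 1;0 0 0 0 0.5;0 0 0 0 0.5;0 0 0 0 0.5;0 0 0 0 0.5;0 0 0 0 0.5;0 0 0.02 0 0.5;0 0 0.03 0 0.5;0 0 0.04 0 0.5;0 0 0.04 0 0.5;0 0 0 0 0.5")

```text
time: 10.78
ee_pos: [0.6057, -0.2342, 0.2003]
eef_rot: [0.531, 0.466, -0.529, 0.47]
ft_force: [-0.3, 0.3, -0.2]
width: 0.0434
```

```bash
python3 - <<'E'
from bench import r,cams
from h import *
d={}
for n in("side","wrist","scene"):
    c=cams.camera(n);d[n]=c
crop(d["side"],280,180,130,110,5,"pics/si6.png");crop(d["wrist"],140,105,280,220,2.8,"pics/w6.png")
crop(d["scene"],230,100,160,120,4.8,"pics/sc6.png")
s=r.read_state();d["state"]=s;pickle.dump(d,open("d6.pkl","wb"));print(s["time"],s["ee_pos"],s["width"],s["ft_force"])
E
```

```text
10.925 [ 0.60415315 -0.23269409  0.19548333] 0.043564652902724 [-0.08085259  0.64687176  0.339459  ]
```

View pics/w6.png

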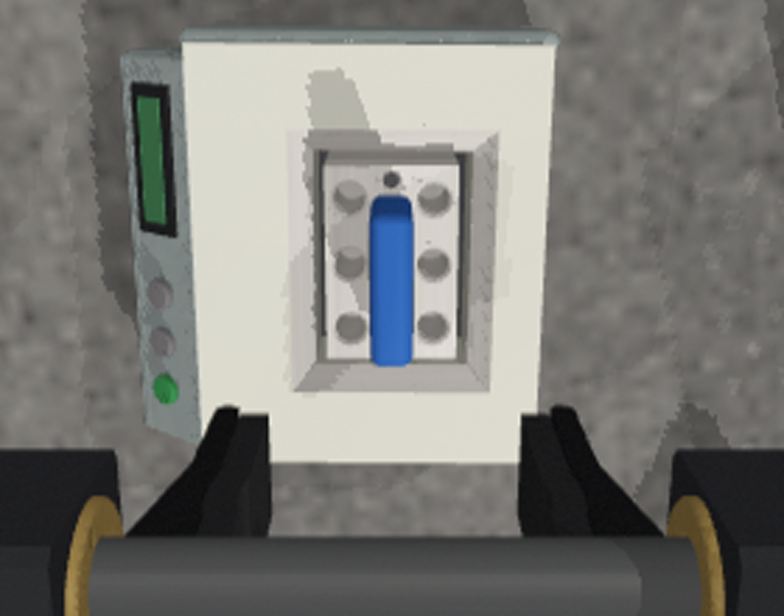

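View pics/si6.png

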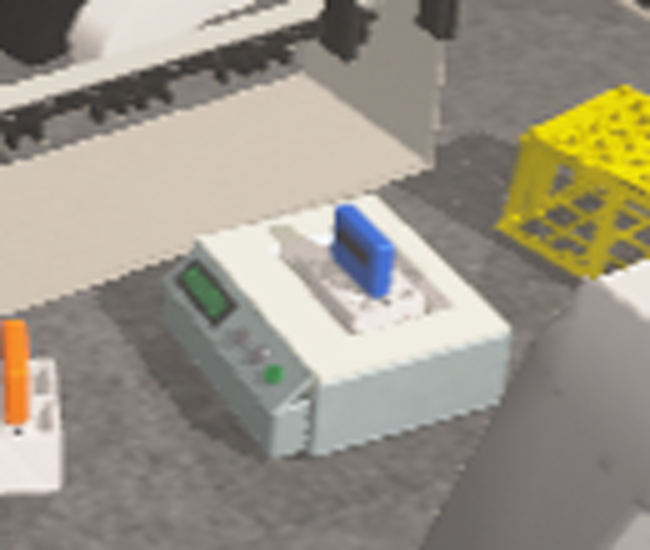

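View pics/sc6.png

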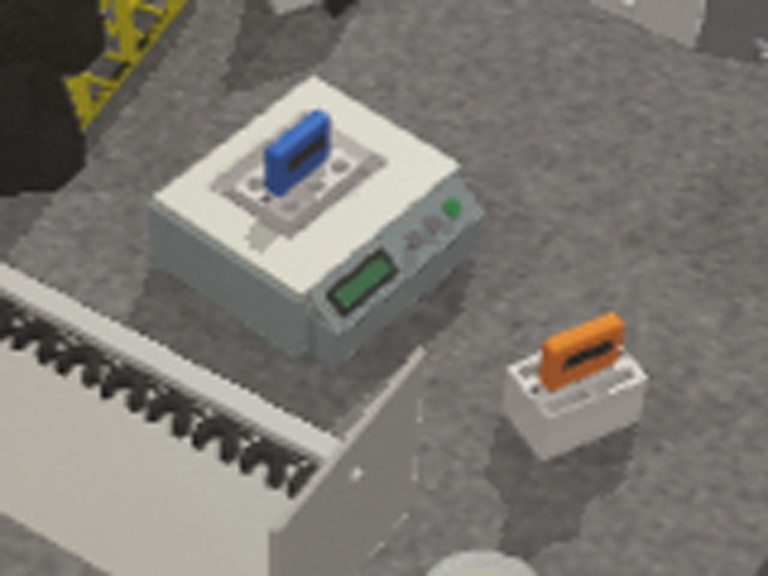

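The block sits centred in the mouth, upright, with its top level with the bevel's rim. I'll check the height by triangulating the grip and measure the centre from the wrist view.

```bash
python3 - <<'E'
from h import *
d=pickle.load(open("d6.pkl","rb"));S,D,W=d["scene"],d["side"],d["wrist"]
sc=lambda p:(230+(p[0]+.5)/4.8-.5,100+(p[1]+.5)/4.8-.5)
si=lambda p:(280+(p[0]+.5)/5-.5,180+(p[1]+.5)/5-.5)
w=lambda p:(140+(p[0]+.5)/2.8-.5,105+(p[1]+.5)/2.8-.5)
print("grip top -y",tri(S,sc((321,112)),D,si((382,240))),"+y",tri(S,sc((272,149)),D,si((343,208))))
# blue mask: project hypothesised centroid heights
def cen(c,box):
    h=cv2.cvtColor(c["color"],cv2.COLOR_RGB2HSV);m=cv2.inRange(h,(100,100,50),(128,255,255));x0,y0,x1,y1=box
    k=np.zeros_like(m);k[y0:y1,x0:x1]=m[y0:y1,x0:x1];q=np.argwhere(k);return q[:,::-1].mean(0),len(q)
a=cen(S,(275,115,310,150));b=cen(D,(335,215,370,245));print(a,b,"grip centroid",tri(S,a[0],D,b[0]))
Q=np.array([plane(W,*w(p),.052)[:2] for p in[(324,165),(462,165),(457,358),(328,360)]]);e=np.roll(Q,-1,0)-Q
print("block",Q.mean(0),np.linalg.norm(e,axis=1),np.degrees(np.arctan2(e[:,1],e[:,0])))
Q=np.array([plane(W,*w(p),.052)[:2] for p in[(288,130),(498,133),(490,392),(293,390)]]);e=np.roll(Q,-1,0)-Q
print("mouth",Q.mean(0),np.linalg.norm(e,axis=1))
for n in("orange",):
  for c in(S,):
    h=cv2.cvtColor(c["color"],cv2.COLOR_RGB2HSV);m=cv2.inRange(h,(5,170,120),(16,255,255));k,l,st,ce=cv2.connectedComponentsWithStats(m)
    print([(st[i,4],ce[i]) for i in range(1,k) if st[i,4]>60])
E
```

```text
grip top -y (array([ 0.60173442, -0.25000873,  0.08570438]), np.float64(0.0018593778591108753)) +y (array([ 0.60733857, -0.2132374 ,  0.08288146]), np.float64(0.0008465528430891146))
(array([290.85123967, 131.6446281 ]), 121) (array([352.55084746, 229.69491525]), 118) grip centroid (array([ 0.60673118, -0.23201345,  0.06681709]), np.float64(0.002269557519760791))
block [ 0.60381315 -0.23295781] [0.04048286 0.06010242 0.04003692 0.06074892] [ -7.11690078 -97.49526116 173.8101603   82.93430471]
mouth [ 0.60361913 -0.23337391] [0.06103412 0.08075531 0.06172553 0.08093157]
[(np.int32(130), array([350.00769231, 172.55384615]))]
```

```bash
python3 - <<'E'
from bench import ticket,r
s=r.read_state();print(s["time"],abs(s["joint_vel"]).max())
print(ticket.close_job())
E
```

```text
10.925 0.0164834669399024
the job is handed in; nothing more can be done
None
```

I gripped the blue block by its grip, carried it over the orange one to the white heater, and pressed it down into the well. I then released it, raised the tool to about 0.20 m (some 0.12 m above the block), and handed in at about 11 s.

- **Seating:** The press stopped with 18 N at a tool height of 0.0663 m, against 0.0664 m expected for a block on the well floor.
- **Height after release:** The grip's top triangulated to 0.083–0.086 m, where flush would be 0.084 m.
- **Centring and angle:** In the wrist view the block is within about 0.5 mm of the mouth's centre and within about 1° of its direction.
- **Orange block:** It has not moved; its grip shifted about 0.1 px in the scene view.

**Disagreement:** The force while the lift plate was going down read only 2–5 N, below the roughly 9 N expected. Those readings came after each pause in the push. I could not see the plate itself, so its position is inferred from the block's height. `ticket.close_job()` gave no verdict.

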